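Try the lid of the ornament case, free the turn-button if it catches, hold the lid open

TASK

A shopper wants to look at the ornaments in the glass-lidded display case. First try the lid with a light upward tug and, only if the turn-button on the front rail still catches it, turn the button clear; then raise the lid about half-way (roughly 45 degrees) and finish while still holding it there, for it has no stay. Do not force a caught lid, do not let the glass lid drop, and leave everything else on the table where it is.

Things in the scene. Friction and masses are not known exactly. Their poses are not given: they have to be found in the camera images.
- case: The oak display case, fixed, 280 mm deep (x) by 300 mm wide (y), 95 mm high. Origin: centre of its underside, on the table; its x axis points from the front (the side with the catch, towards the robot) to the back (the hinges), y to its left, z up. Its top is flat at 95 mm: first the fixed front rail, 40 mm deep (x -140 to -100 mm), then the lid (x -98 to +140 mm), the lid's top level with the rail.
- lid: The hinged lid: an oak frame 14 mm thick, 300 mm wide and 238 mm deep round a glass pane, about 0.45 to 0.75 kg, so 3 to 4 N at the handle lift it. Origin on the hinge axis, which runs along the case's y at x +140 mm and 88 mm above the table, at the middle of the lid's back edge. With the lid shut its axes are those of the case; it carries the handle.
- lid_hinge (a joint): Opening angle of the lid in rad: 0 shut and resting on the case, grows as the front edge rises, stop at 1.35. The hinge is free: the lid falls shut from any angle when let go. While the turn-button catches it the lid lifts only about 1 to 2 mm at the front.
- lid_handle (a point): Middle of the round steel handle bar on the lid's front stile: bar 12 mm in diameter, 90 mm long, along the case's y, its axis 38 mm above the lid's top face (133 mm above the table when shut), standing on a post at each end. Lid frame: this point lies at x -220, y +55, z +45 mm.
- button: The steel turn-button on the front rail, pivoting about a vertical pin; origin on the pivot axis at the rail's top, at x -120, y -85 mm in the case's frame, 22 mm from the lid's front edge. A flat arm 16 mm wide and 6 mm thick (underside 1.5 mm above rail and lid) with a rounded nose reaches out along its own x axis to 32 mm from the pivot; a thumb fin 36 mm long (along its x), 9 mm thick and 17 mm high stands on it, centred on the pivot, its top 24 mm above the rail.
- button_turn (a joint): Angle of the turn-button in rad, counter-clockwise from above: 0 when the arm points straight back over the lid, +1.57 or -1.57 when it lies along the rail, clear of the lid; range -1.75 to 1.75. It stays where it is left, with light friction (about 0.04 N m), and may stand at any angle at the start, so the lid may or may not be caught.
- button_grip (a point): On the pivot axis, 16 mm above the rail, in the middle of the thumb fin.
- button_nose (a point): The rounded end of the button's arm, 32 mm from the pivot.
- parcel: Kraft-paper gift parcel beside the case, 135 x 95 x 42 mm, loose; origin at the centre of its underside.
- tape: Black tape dispenser on the other side of the case, 130 x 58 x 77 mm, loose; origin at the centre of its underside.
- tag_tin: Flat metal tin of gift tags in front of the case, 62 x 97 x 28 mm, loose; origin at the centre of its underside.
- clip_jar: Glass jar with a steel lid, 72 mm in diameter, 85 mm high, loose; origin at the centre of its underside.
- mug: White mug, 80 mm in diameter, 90 mm high, loose; origin at the centre of its underside.

How it is judged:
On the way:
1. the lid has been tried: it was pulled up against the button that catches it, or it came up without the button having been touched (contact force between the fingers and lid above 0.5 N and (contact force between button and lid above 1 N or (value of joint lid_hinge above 0.1 rad and distance of button_nose from where it was at the start of the episode below 0.008 m))), for 0.05 s.
At the end, for the whole second after the job is handed in: the lid stands still between 0.6 and 1.0 rad (34 to 57 degrees) open, held by the fingers (more than 0.5 N on the lid), and every loose thing is within 30 mm of where it was (value of joint lid_hinge between 0.6 and 1 rad and contact force between the fingers and lid above 0.5 N and velocity of joint lid_hinge between -0.05 and 0.05 rad/s and distance of each of parcel, tape, tag_tin, clip_jar, mug from where it was at the start of the episode below 0.03 m); the arm keeps its last pose, push and grip.
It fails at once if the caught lid is forced: more than 40 N on the turn-button (contact force between button and lid above 40 N).
It fails at once if the glass lid is dropped: it falls shut faster than 3 rad/s (velocity of joint lid_hinge below -3 rad/s).
It fails at once if a bystander is pushed more than 30 mm (distance of any of parcel, tape, tag_tin, clip_jar, mug from where it was at the start of the episode above 0.03 m).
It also fails if it takes over 54 s, if anything falls off the work surface, if the arm or the gripper's body presses on something with over 40 N, if the wrist force passes 120 N, or if a joint passes its speed limit or range.

ROBOT

A 6-joint arm with a two-finger parallel gripper is mounted at the origin on the work surface. World frame = base frame: x ahead of the robot, y to its left, z up, the work surface at z = 0. Lengths are in m, angles in rad, forces in N, time in s.
With the tool pointing down it reaches from about 0.35 to 0.975 m from the base axis. Payload 4.9 kg.
Tool frame: the origin (TCP) lies on the front face of the gripper's body, between the roots of the fingers; the fingertips stand ctrl.tip_extent ahead of it and the grasp point (between the pads) lies 54 mm ahead of it (ctrl.tip_extent is the distance from the TCP to the fingertips, in m); z points along the fingers, y is the line along which they close (so a half turn about z gives the same grasp; the last joint's range is limited). The gripper opens to 85 mm and grips with 20 to 120 N. Pads are 22 mm wide; open, the fingers measure 114 mm over their backs; the gripper's body (76 mm by 85 mm) begins 54 mm behind the grasp point. The pads swing forward as they close: fully open they stand 13 mm farther back than shut.
Start: joints at [-1.381, 0.053, 1.613, -0, 1.476, -0.119], TCP at [0.19, -0.595, 0.304] pointing down, gripper open.
Joint ranges: [-3.01, 3.01], [-1.01, 2.22], [0.06, 2.58], [-1.02, 4.17], [0.09, 2.62], [-3.14, 3.14]. Speed limits (rad/s): [2.57, 2.57, 3.14, 3.14, 3.14, 3.14].

INTERFACE

Orientations are given as a rotation vector (axis times angle).
In Python, from station import ctrl gives the robot as it stands.
- The arm moves only by the tool apply_moves, never from a script. Its argument "rows" is one flat list of numbers, 6 for each row, row after row: the shift along the tool's x, y, z normalised to -1 to 1, where 1 is 0.6 m, then the turn, a rotation vector about the tool's x, y, z normalised to -1 to 1, where 1 is 90 degrees. A call has 1 to 20 rows; each row is the pose to reach, as a shift and turn from the pose commanded when the call began, along the tool's axes at that moment; what a row does not reach only later rows make up. A row lasts 1/10 s, in which the tool goes at most 50 mm and 8.59 degrees, less where a joint would pass 70% of its speed; a pose out of reach is approached as far as the arm can. A call with a number of a shift or a turn outside -1 to 1 is refused whole. A call with a gripper value outside its range is refused whole. "grip" is the opening, from 0 (shut) to 1 (fully open), set as the call begins (left out, the last holds). The fingers move at their own pace and stop on an object; "grip_force" is the grip in N (left out, the last holds). Time passes only in rows, so rows that repeat a pose let the fingers close. It gives the time, the measured TCP pose, the force, the opening and the grip force at its end, in the units of the state.
- ctrl.get_obs(): the state, without advancing time (a new reading comes with each control period).
- ctrl.get_image(name): name is "scene" or "side" or "wrist"; returns (picture, depth): 400x640x3 uint8, blue, green, red; 400x640 float32, m along the optical axis (not along the pixel's ray), 0 where there is no reading.
- ctrl.camera_model(name): a dict with "mtx" (3x3 intrinsics, pixels), "R" (3x3) and "t" (3): a world point X has camera coordinates R X + t; the wrist camera has in their place "tool_from_camera" (4x4, takes a point from camera to tool coordinates, whose origin is the TCP and whose axes are the flange's). Camera axes: x right, y down, z forward; pixel columns grow to the right and rows downward; lengths in m; the calibration is good to about 2 mm. A picture is of the moment at which its call begins: read the wrist's pose just before it. camera_model takes no time and is no camera call.
- ctrl.finish_job(): hands the job in; it is judged then, once.
The state is a dict: "t": time; "q": joint angles; "dq": joint speeds; "effort": joint torques, N m; "tool_pos": TCP position; "tool_rot": TCP orientation; "contact_force": force on the tool from outside, world axes, zero at the start; "wrist_torque": the same for the moment, N m; "opening": finger opening in m; "grip_force": force on a finger pad.
Only numpy, scipy, OpenCV 4.12 (cv2) and the standard library are available. Lean on these libraries where they do the work, as an engineer would, in place of code of your own. Each camera call takes 0.05 s, during which the arm holds its last target. There are 200 camera calls.

## Working session

There is one attempt and no reset: what is moved stays moved. The work goes in short steps, Python scripts to look and compute and a tool call to move; the robot and the scene stay as the last step left them, time stands still between calls to the robot, and variables do not carry over. Pictures are saved under pics/ and viewed, at most 10 in all, crops included, and the job is handed in when it is done.

Besides the shell and the picture viewer there is one more tool, called after "Request:" as name(argument=value, ...) on one line, values as JSON. apply_moves: Moves the arm, as the interface text tells. Its arguments: {"type":"object","properties":{"rows":{"type":"array","items":{"type":"number"}},"grip":{"type":"number"},"grip_force":{"type":"number"}},"required":["rows"]}

```bash
mkdir -p pics; ls; cat > h.py <<'E'
import numpy as np, cv2
from station import ctrl
from scipy.spatial.transform import Rotation as Ro
def cam(name):
    o=ctrl.get_obs(); im,d=ctrl.get_image(name); m=ctrl.camera_model(name)
    K=np.array(m["mtx"])
    if name=="wrist":
        T=np.eye(4);T[:3,:3]=Ro.from_rotvec(o["tool_rot"]).as_matrix();T[:3,3]=o["tool_pos"]
        W=T@np.array(m["tool_from_camera"])
    else:
        R=np.array(m["R"]);t=np.array(m["t"]);W=np.eye(4);W[:3,:3]=R.T;W[:3,3]=-R.T@t
    return im,d,K,W
def cloud(d,K,W):
    v,u=np.mgrid[:d.shape[0],:d.shape[1]]
    P=np.stack([(u-K[0,2])/K[0,0]*d,(v-K[1,2])/K[1,1]*d,d],-1)
    return P@W[:3,:3].T+W[:3,3]
E
python3 - <<'E'
from h import *
print(ctrl.tip_extent, ctrl.get_obs())
for n in("scene","side"):
    im,d,K,W=cam(n); cv2.imwrite(f"pics/{n}0.png",im); np.savez(f"pics/{n}0.npz",im=im,d=d,K=K,W=W); print(n,W[:3,3],(d>0).mean())
E
```

```text
pics
0.0726 {'t': 0.0, 'q': array([-1.38099468e+00,  5.33441123e-02,  1.61434466e+00, -3.60940211e-05,
        1.47602240e+00, -1.19031168e-01]), 'dq': array([-1.00509504e-03,  1.20153055e-04,  9.09221347e-05, -1.07993098e-03,
       -3.13272979e-04, -2.20585430e-03]), 'effort': array([-1.79945723e-04, -3.93676758e+01, -3.70177424e+01, -5.22350956e-05,
        7.04454433e-03,  2.31238550e-05]), 'tool_pos': array([ 0.18984666, -0.594945  ,  0.30264052]), 'tool_rot': array([-3.10212069e+00, -4.82867799e-01,  1.74012920e-04]), 'contact_force': array([-0.33825229,  0.64633567, -0.28890184]), 'wrist_torque': array([-0.04233411,  0.02985391,  0.01344434]), 'grip_force': 0.0, 'opening': 0.08562342461658466}
scene [ 1.54980133 -0.7859087   1.46808889] 0.97691796875
side [0.51433523 0.95946655 1.14221987] 0.99600390625
```

View pics/scene0.png

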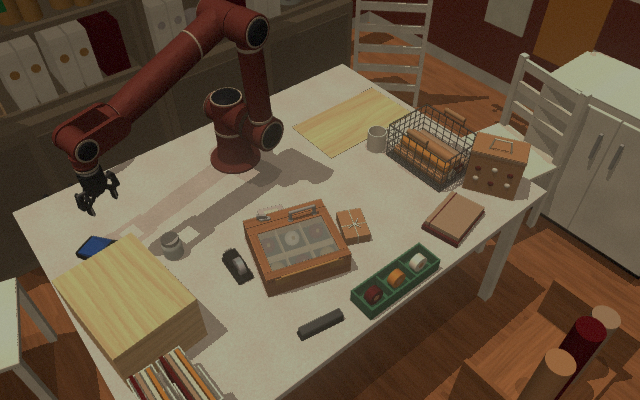

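View pics/side0.png

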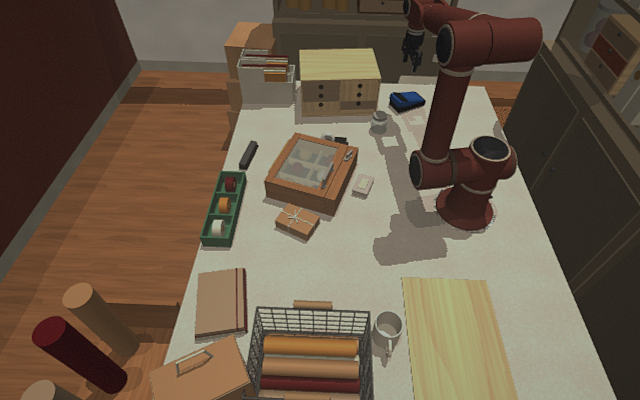

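The scene view shows the case at about (297,245), with the handle near (302,212) and something by the button near (268,213). In the side view the case is at (312,172), with the tag tin in front at (363,185). Next I'll get the case pose from the depth and enlarge the crops.

```bash
python3 - <<'E'
from h import *
A={}
for n,(x0,x1,y0,y1) in {"scene":(225,385,185,305),"side":(250,390,120,250)}.items():
    z=np.load(f"pics/{n}0.npz"); P=cloud(z["d"],z["K"],z["W"])
    c=P[y0:y1,x0:x1]; im=z["im"][y0:y1,x0:x1]
    hsv=cv2.cvtColor(im,cv2.COLOR_BGR2HSV)
    m=(c[...,2]>.088)&(c[...,2]<.102)&(hsv[...,1]>90)
    p=c[m]; lab,l,st,_=cv2.connectedComponentsWithStats(m.astype(np.uint8))
    k=1+np.argmax(st[1:,4]); p=c[l==k]
    r=cv2.minAreaRect((p[:,:2]*1000).astype(np.float32)); print(n,len(p),r,p[:,2].mean())
    m=(c[...,2]>.105)&(c[...,2]<.16)
    cnt,l,st,ce=cv2.connectedComponentsWithStats(m.astype(np.uint8))
    for i in range(1,cnt):
        if st[i,4]>3: q=c[l==i]; print(st[i],q.mean(0).round(3),q.min(0).round(3),q.max(0).round(3))
    A[n]=cv2.resize(im,None,fx=3,fy=3,interpolation=cv2.INTER_CUBIC)
h=max(a.shape[0] for a in A.values())
cv2.imwrite("pics/crops.png",cv2.resize(np.hstack([np.pad(a,((0,h-a.shape[0]),(0,0),(0,0))) for a in A.values()]),None,fx=.88,fy=.88))
E
```

```text
scene 2606 ((592.401123046875, -120.95684814453125), (302.56512451171875, 296.1134033203125), 72.64977264404297) 0.09508288933985014
[ 63  19  29  16 134] [ 0.532 -0.044  0.131] [ 0.512 -0.095  0.105] [0.557 0.006 0.146]
[31 29 11  7 45] [ 0.452 -0.167  0.115] [ 0.441 -0.183  0.105] [ 0.464 -0.149  0.127]
side 1963 ((587.9205932617188, -119.10272216796875), (305.2403259277344, 288.16973876953125), 72.64468383789062) 0.09490348496340294
[97 30  6  8 30] [ 0.443 -0.161  0.114] [ 0.433 -0.179  0.105] [ 0.454 -0.147  0.122]
[73 42 11 25 93] [ 0.526 -0.033  0.132] [ 0.507 -0.086  0.105] [0.542 0.009 0.144]
```

View pics/crops.png

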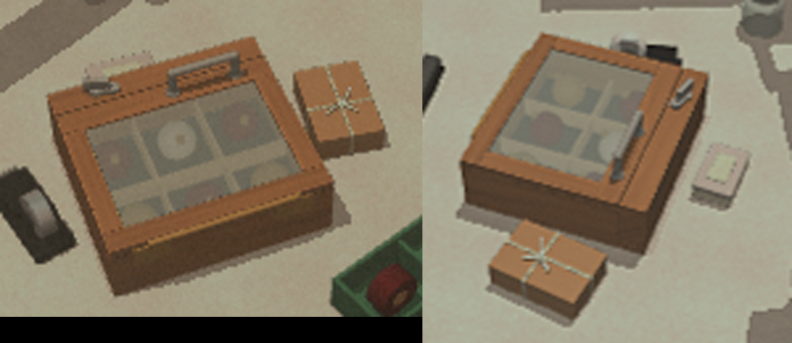

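The crops show the button fin lying nearly along or oblique to the rail, and the handle intact. Case pose is about (0.590, -0.120) with yaw -17.4°, consistent with both the handle and the button. I'll move above the front of the case and look with the wrist camera.

```bash
cat >> h.py <<'E'
YAW=np.radians(-17.35); C=np.array([.5905,-.120,0])
def w(x,y,z): return C+np.array([x*np.cos(YAW)-y*np.sin(YAW), x*np.sin(YAW)+y*np.cos(YAW), z])
def R0(tilt,spin=0):  # tool x=case y, y=case x, z down ; tilt>0: fingers point forward ; spin about world z
    ex=w(1,0,0)-C; ey=w(0,1,0)-C
    B=np.stack([ey,ex,[0,0,-1]],1)
    return Ro.from_euler('z',spin)*Ro.from_matrix(B)*Ro.from_rotvec([-tilt,0,0])
def row(pos,R,o=None,pr=True):
    o=o or ctrl.get_obs(); R1=Ro.from_rotvec(o["tool_rot"])
    s=R1.inv().apply(np.array(pos)-o["tool_pos"])/.6; r=(R1.inv()*R).as_rotvec()/(np.pi/2)
    v=np.r_[s,r]
    if pr: print(v.round(4).tolist())
    return v
def grasp(p,R): return np.array(p)-R.apply([0,0,.054])
E
python3 - <<'E'
from h import *
print(w(-.12,-.085,.095),w(-.08,.055,.133)); row([.49,-.10,.35],R0(0))
E
```

```text
[ 0.45061221 -0.16534763  0.095     ] [ 0.53054136 -0.04364581  0.133     ]
[0.7273, -0.6341, -0.0774, -0.001, -0.0007, -0.6106]
```

Request:
apply_moves(rows=[0.727,-0.634,-0.077,0,0,-0.611,0.727,-0.634,-0.077,0,0,-0.611,0.727,-0.634,-0.077,0,0,-0.611,0.727,-0.634,-0.077,0,0,-0.611,0.727,-0.634,-0.077,0,0,-0.611,0.727,-0.634,-0.077,0,0,-0.611,0.727,-0.634,-0.077,0,0,-0.611,0.727,-0.634,-0.077,0,0,-0.611,0.727,-0.634,-0.077,0,0,-0.611,0.727,-0.634,-0.077,0,0,-0.611,0.727,-0.634,-0.077,0,0,-0.611,0.727,-0.634,-0.077,0,0,-0.611,0.727,-0.634,-0.077,0,0,-0.611,0.727,-0.634,-0.077,0,0,-0.611], grip=1)

```text
t: 1.5
tool_pos: [0.4899, -0.0999, 0.3496]
tool_rot: [-2.529, -1.863, 0.001]
contact_force: [0.6, 0.5, 0.0]
opening: 0.0855
grip_force: 0.0
```

```bash
python3 - <<'E'
from h import *
im,d,K,W=cam("wrist"); cv2.imwrite("pics/w1.png",im); np.savez("pics/w1.npz",im=im,d=d,K=K,W=W)
P=cloud(d,K,W); o=ctrl.get_obs(); print(o["t"],o["tool_pos"],o["q"].round(3))
m=(P[...,2]>.108)&(P[...,2]<.16)&(np.abs(P[...,0]-.5)<.15)
c,l,st,_=cv2.connectedComponentsWithStats(m.astype(np.uint8))
for i in range(1,c):
    if st[i,4]>30:
        q=P[l==i]; r=cv2.minAreaRect((q[:,:2]*1000).astype(np.float32)); print(st[i],r,q[:,2].max())
E
```

```text
1.55 [ 0.48960192 -0.10059409  0.34954637] [-0.351 -0.275  1.84  -0.     1.578 -0.049]
[ 330   45   18  128 1826] ((526.4288940429688, -42.155479431152344), (100.16132354736328, 11.989099502563477), 72.26695251464844) 0.14105043028208059
[286 238  17  37 343] ((445.93115234375, -162.97653198242188), (36.095645904541016, 9.017372131347656), 57.06532287597656) 0.12075554011623651
```

View pics/w1.png

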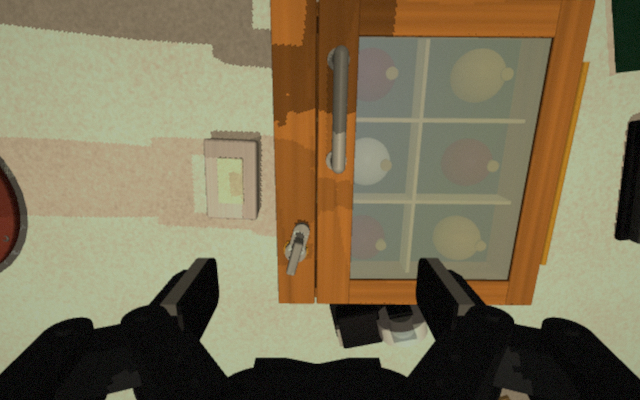

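The wrist view shows the fin at (298,250), lying along the rail with its nose up-image. In the case frame its angle is about +1.30 rad, so the nose stays at least 7 mm short of the lid gap and the button should be clear. The handle bar runs from (340,50) to (338,170). I'll grasp the handle and tug lightly.

```bash
sed -i 's/C=np.array.*/C=np.array([.5868,-.1185,0])/' h.py; python3 - <<'E'
from h import *
R=R0(np.radians(15)); p=w(-.08,.055,.133); print(p)
row(grasp(p,R)+[0,0,.07],R); row(grasp(p,R),R)
E
```

```text
[ 0.52684136 -0.04214581  0.133     ]
[0.1115, 0.0071, 0.1573, -0.1673, 0.0002, 0.0005]
[0.1116, 0.0073, 0.2739, -0.1673, 0.0002, 0.0005]
```

Request:
apply_moves(rows=[0.111,0.007,0.157,-0.167,0,0,0.111,0.007,0.157,-0.167,0,0,0.111,0.007,0.157,-0.167,0,0,0.111,0.007,0.157,-0.167,0,0,0.111,0.007,0.157,-0.167,0,0,0.111,0.007,0.19,-0.167,0,0,0.111,0.007,0.22,-0.167,0,0,0.111,0.007,0.25,-0.167,0,0,0.111,0.007,0.274,-0.167,0,0,0.111,0.007,0.274,-0.167,0,0,0.111,0.007,0.274,-0.167,0,0], grip=0.45)

```text
t: 2.65
tool_pos: [0.5147, -0.0389, 0.1872]
tool_rot: [2.353, 1.729, 0.23]
contact_force: [0.7, 0.1, 0.5]
opening: 0.0385
grip_force: 0.0
```

Request:
apply_moves(rows=[0,0,0,0,0,0,0,0,0,0,0,0,0,0,0,0,0,0,0,0,0,0,0,0,0,0,0,0,0,0,0,0,0,0,0,0,0,0,0,0,0,0,0,0,0,0,0,0,0,0,0,0,0,0], grip=0, grip_force=40)

```text
t: 3.55
tool_pos: [0.5132, -0.0379, 0.1868]
tool_rot: [2.354, 1.732, 0.226]
contact_force: [-8.8, 0.4, 5.9]
opening: 0.0107
grip_force: 39.0
```

```bash
python3 - <<'E'
from h import *
o=ctrl.get_obs(); print(o)
R1=Ro.from_rotvec(o["tool_rot"])
print("grasp pt",o["tool_pos"]+R1.apply([0,0,.054]))
print("lift dir",R1.inv().apply([0,0,.003])/.6)
E
```

```text
{'t': 3.55, 'q': array([-0.20853236, -0.23744262,  2.09751551, -0.02872889,  1.02245207,
        0.10533426]), 'dq': array([ 1.29185625e-04,  1.79380668e-03, -8.19895108e-04,  7.29692839e-04,
       -2.23289281e-03, -3.43982058e-05]), 'effort': array([-2.07596021e-01, -2.26275891e+01, -3.55930388e+01,  1.98717287e-02,
       -2.42079489e+00, -6.35794736e-02]), 'tool_pos': array([ 0.51324988, -0.03794917,  0.18680748]), 'tool_rot': array([2.35438249, 1.73237348, 0.22626411]), 'contact_force': array([-8.76587348,  0.41521689,  5.86566074]), 'wrist_torque': array([ 0.17428783,  1.1058142 , -0.08053019]), 'grip_force': 38.98562729358673, 'opening': 0.010716421532086127}
grasp pt [ 0.52651514 -0.04210926  0.13462772]
lift dir [-2.32953668e-06  1.28724600e-03 -4.83145861e-03]
```

The bar is gripped, with an opening of 10.7 mm and 39 N on the pads. Now a light 4 mm tug.

Request:
apply_moves(rows=[0,0.001,-0.003,0,0,0,0,0.002,-0.005,0,0,0,0,0.003,-0.0065,0,0,0,0,0.003,-0.0065,0,0,0,0,0.003,-0.0065,0,0,0])

```text
t: 4.05
tool_pos: [0.5137, -0.0381, 0.1891]
tool_rot: [2.355, 1.733, 0.226]
contact_force: [-4.7, 0.6, -1.8]
opening: 0.0104
grip_force: 39.2
```

Request:
apply_moves(rows=[0,0.001,-0.003,0,0,0,0,0.002,-0.005,0,0,0,0,0.003,-0.0065,0,0,0,0,0.003,-0.0065,0,0,0,0,0.003,-0.0065,0,0,0])

```text
t: 4.55
tool_pos: [0.5146, -0.0384, 0.1939]
tool_rot: [2.355, 1.732, 0.227]
contact_force: [-5.4, 1.1, -2.7]
opening: 0.0102
grip_force: 39.2
```

The lid rises freely at about 3 N, so it isn't caught. Next I'll compute the arc as a rigid rotation about the hinge.

```bash
python3 - <<'E'
from h import *
o=ctrl.get_obs(); R1=Ro.from_rotvec(o["tool_rot"]); h=w(.14,.055,.088); ey=w(0,1,0)-C
g=o["tool_pos"]+R1.apply([0,0,.054]); print(g, np.linalg.norm(g-h), o["q"])
for a in (.1,.2,.3,.4,.5,.6,.7,.77):
    Q=Ro.from_rotvec(ey*a)
    print(a,end=' '); row(h+Q.apply(o["tool_pos"]-h),Q*R1,o)
E
```

```text
[ 0.52791991 -0.04255205  0.14169153] 0.22533938642987328 [-0.20901533 -0.24263919  2.08914447 -0.02800143  1.03588389  0.10437691]
0.1 [-0.0, 0.0286, -0.0315, 0.0637, 0.0, 0.0]
0.2 [-0.0, 0.0603, -0.0601, 0.1273, 0.0001, 0.0]
0.3 [-0.0, 0.0946, -0.0853, 0.191, 0.0001, 0.0]
0.4 [-0.0001, 0.1313, -0.1069, 0.2546, 0.0001, 0.0]
0.5 [-0.0001, 0.17, -0.1248, 0.3183, 0.0002, 0.0]
0.6 [-0.0001, 0.2102, -0.1388, 0.382, 0.0002, 0.0]
0.7 [-0.0001, 0.2517, -0.1486, 0.4456, 0.0002, 0.0]
0.77 [-0.0002, 0.2812, -0.153, 0.4902, 0.0003, 0.0]
```

Request:
apply_moves(rows=[0,0.014,-0.016,0.032,0,0,0,0.0286,-0.0315,0.0637,0,0,0,0.044,-0.046,0.0955,0,0,0,0.0603,-0.0601,0.1273,0,0,0,0.077,-0.073,0.159,0,0,0,0.0946,-0.0853,0.191,0,0,0,0.0946,-0.0853,0.191,0,0,0,0.0946,-0.0853,0.191,0,0])

```text
t: 5.35
tool_pos: [0.5551, -0.0512, 0.2593]
tool_rot: [-2.506, -1.843, 0.036]
contact_force: [-7.3, 0.8, -0.5]
opening: 0.0102
grip_force: 40.8
```

```bash
python3 - <<'E'
from h import *
o=ctrl.get_obs(); R1=Ro.from_rotvec(o["tool_rot"]); h=w(.14,.055,.088); ey=w(0,1,0)-C
g=o["tool_pos"]+R1.apply([0,0,.054]); v=g-h; ex=w(1,0,0)-C
print(o["contact_force"],"angle",np.arctan2(v[2],-v@ex)-np.arctan2(45,220),np.linalg.norm(v), o["q"])
for a in (.1,.2,.3,.4,.45,.5):
    Q=Ro.from_rotvec(ey*a)
    print(a,end=' '); row(h+Q.apply(o["tool_pos"]-h),Q*R1,o)
E
```

```text
[-7.31275728  0.81433829 -0.50746424] angle 0.3457533185832756 0.2253808231069109 [-0.22632365 -0.05764251  1.7986994   0.00247468  1.43875356  0.07566291]
0.1 [-0.0, 0.0289, -0.0314, 0.0637, 0.0, -0.0]
0.2 [-0.0001, 0.0608, -0.0597, 0.1273, 0.0001, -0.0001]
0.3 [-0.0001, 0.0954, -0.0847, 0.191, 0.0001, -0.0001]
0.4 [-0.0001, 0.1322, -0.1062, 0.2546, 0.0001, -0.0001]
0.45 [-0.0001, 0.1514, -0.1155, 0.2865, 0.0001, -0.0001]
0.5 [-0.0001, 0.1711, -0.1238, 0.3183, 0.0001, -0.0002]
```

Request:
apply_moves(rows=[0,0.014,-0.016,0.032,0,0,0,0.0289,-0.0314,0.0637,0,0,0,0.0445,-0.046,0.0955,0,0,0,0.0608,-0.0597,0.1273,0,0,0,0.0778,-0.0725,0.159,0,0,0,0.0954,-0.0847,0.191,0,0,0,0.1136,-0.0957,0.223,0,0,0,0.1322,-0.1062,0.2546,0,0,0,0.1514,-0.1155,0.2865,0,0,0,0.1514,-0.1155,0.2865,0,0,0,0.1514,-0.1155,0.2865,0,0,0,0.1514,-0.1155,0.2865,0,0,0,0.1514,-0.1155,0.2865,0,0,0,0.1514,-0.1155,0.2865,0,0])

```text
t: 6.75
tool_pos: [0.6443, -0.0793, 0.3254]
tool_rot: [-2.194, -1.613, 0.4]
contact_force: [-5.3, -1.6, 1.0]
opening: 0.0101
grip_force: 41.1
```

```bash
python3 - <<'E'
from h import *
o=ctrl.get_obs(); R1=Ro.from_rotvec(o["tool_rot"]); h=w(.14,.055,.088)
g=o["tool_pos"]+R1.apply([0,0,.054]); v=g-h; ex=w(1,0,0)-C
print(o["contact_force"],"angle",np.arctan2(v[2],-v@ex)-np.arctan2(45,220),np.linalg.norm(v),o["grip_force"],o["opening"],np.abs(o["dq"]).max())
im,d,K,W=cam("side"); cv2.imwrite("pics/end.png",im)
E
```

```text
[-5.32529299 -1.62090643  0.96939887] angle 0.7973847720920649 0.2254916001348185 41.09444081783295 0.010107229507732256 0.002922012306835563
```

View pics/end.png

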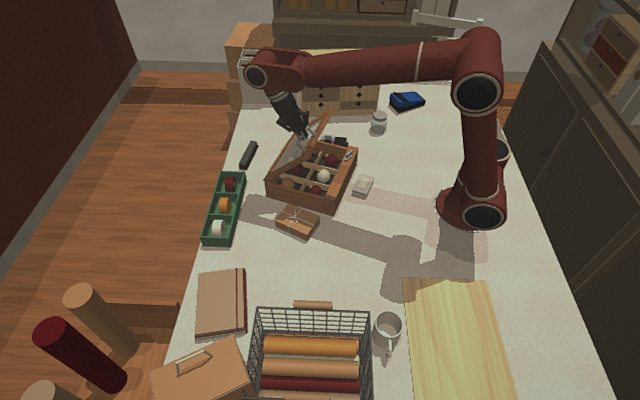

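The side view shows the lid held open at about 45° at (305,140), with everything else in its place. I'm handing the job in.

```bash
python3 -c "
from station import ctrl
print(ctrl.finish_job())"
```

```text
the job is handed in; nothing more can be done
None
```

A light tug showed the turn-button was not catching the lid, so I left the button alone, raised the lid to about 0.80 rad (46°), and handed the job in while still holding it there; the closing picture showed everything else in place, but the judge gave no verdict.

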